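# Pack the sauce-warmer set into its box

### The arm

A 6-joint arm with a two-finger parallel gripper is mounted at the origin on a cart in front of the work surface, level with it; the furniture and walls round the work are solid. World frame = base frame: x ahead of the robot, y to its left, z up, the work surface at z = 0. Lengths are in mm, angles in rad, forces in N, time in s.
With the tool pointing down it reaches from about 300 to 775 mm from the base axis. Payload 14.6 kg.
Tool frame: the origin (TCP) lies midway between the tips of the shut fingers; the grasp point (between the pads) lies 19 mm behind it; z points along the fingers, y is the line along which they close (so a half turn about z gives the same grasp; the last joint's range is limited). The gripper opens to 94 mm and grips with 3 to 60 N. Pads are 16 mm wide; open, the fingers measure 119 mm over their backs; the gripper's body (75 mm by 177 mm) begins 78 mm behind the grasp point.
Start: joints at [-1.258, 0.3, 1.521, -0, 1.321, -0.067], TCP at [203.896, -510.799, 173.246] pointing down, gripper open.
Joint ranges: [-3.03, 3.03], [-0.79, 2.21], [0.23, 2.52], [-1.04, 4.18], [0, 3.07], [-2.55, 2.55]. Speed limits (rad/s): [2.22, 2.22, 2.57, 3.14, 3.14, 3.14].

### API

Orientations are given as [roll, pitch, yaw] about the fixed x, y, z axes, in that order (R = Rz(yaw) Ry(pitch) Rx(roll)).
In Python, from cell import manip gives the robot as it stands.
- The arm moves only by the shell command python3 -m creep 'ROWS' [OPENING] [FORCE]. ROWS is text: rows parted by semicolons, each of 6 numbers parted by spaces: the shift along the tool's x, y, z normalised to -1 to 1, where 1 is 4 cm, then the turn, a rotation vector about the tool's x, y, z normalised to -1 to 1, where 1 is pi rad. In form: dx dy dz ax ay az; .... A call has 1 to 20 rows; each row shifts and turns the commanded pose from where the row before left it, along the tool's axes as they then stand; what a row does not reach is not made up. A row lasts 1/8 s, in which the tool goes at most 62.5 mm and 10.7 degrees, less where a joint would pass 70% of its speed; a pose out of reach is approached as far as the arm can. A call with a number of a shift or a turn outside -1 to 1 is refused whole. A call with a gripper value outside its range is refused whole. OPENING is the closure, from 0 (fully open) to 1 (shut), set as the call begins (- or left out, the last holds). The fingers move at their own pace and stop on an object; FORCE is the grip in N (left out, the last holds). Time passes only in rows, so rows that do not move let the fingers close. It gives the time, the measured TCP pose, the force, the opening and the grip force at its end, in the units of the state.
- manip.read_state(): the state, without advancing time (a new reading comes with each control period).
- manip.camera(name): name is "scene" or "top" or "wrist"; returns a dict with "color" (384x512x3 uint8, red, green, blue), "range_z" (384x512 float32, mm along the optical axis (not along the pixel's ray), 0 where there is no reading), "camera_matrix" (3x3 intrinsics, pixels), "T" (4x4, takes a point from camera to world coordinates). Camera axes: x right, y down, z forward; pixel columns grow to the right and rows downward; lengths in mm; the calibration is good to about 2 mm. A picture is of the moment at which its call begins.
- manip.sign_off(): hands the job in; it is judged then, once.
The state is a dict: "clock": time; "joints": joint angles; "qd": joint speeds; "effort": joint torques, N m; "eef_pos": TCP position; "eef_rot": TCP orientation; "wrist_force": force on the tool from outside, world axes, zero at the start; "moment": the same for the moment, N m; "finger_gap": finger opening in mm; "finger_force": force on a finger pad.
Only numpy, scipy, OpenCV 4.12 (cv2) and the standard library are available. Lean on these libraries where they do the work, as an engineer would, in place of code of your own. Each camera call takes 0.05 s, during which the arm holds its last target. There are 200 camera calls.

### The job

Pack the sauce-warmer set back into its wooden box: the white fluted dish upright on the floor of the middle compartment, the tea light upright in one end compartment and the matchbox flat in the other, then the lift-out tray level over them, resting on the two cross walls inside the box, and last the teaspoon lying lengthwise in the tray. The cup with the handle and the long tablespoon are not part of the set: leave them where they are, and do not tip the dish over.

Things in the scene. Friction and masses are not known exactly. Their poses are not given: they have to be found in the camera images.
- set_box: Open wooden box, fixed, 216 x 130 x 60 high; inside 202 x 116. Origin: centre of underside; x along its length, z up. Two cross walls (6 thick, at x = -44 and 44, tops at z = 48) carry the tray and part off a middle compartment (82 x 116, centre x = 0, floor z = 8) and two equal end ones (54 x 116, centres x = -74 and 74, raised floors z = 24). All mm, box frame.
- lift_tray: Loose shallow wooden tray, 186 x 100, 0.16 kg, rim z = 18, floor 4 thick. Origin: centre of underside; x along its length, y to its grip side, z up. Grip: upright board, x -40 to 40, y 40 to 50, top z = 52; pinch its 10 mm. Room inside: x -88 to 88, y -45 to 40. Goes in the box lengthwise, either way round, 8 to spare all round; seated, its underside is at box z = 48. All mm.
- dish: White fluted round dish without handle (ramekin), 70 mm across the rim, 64 mm across the foot, 36 mm high, hollow, wall 4 to 8 mm thick, 0.16 kg. Origin: centre of its underside, z up. Its rim can be pinched from above with one finger inside.
- tea_light: Small round tea light in a metal cup, 38 mm across, 15 mm high. Origin: centre of its underside, z up.
- match_box: Flat matchbox, 35 mm (x) x 53 mm (y) x 14 mm high. Origin: centre of its underside, z up.
- small_spoon: Steel teaspoon, the shorter of the two spoons, 137 mm long (x, bowl at +x), 28 mm wide at the bowl, lying with the bowl hollow up. Origin: middle of its length, at the level it lies on, z up. The handle arches: at the origin it is about 9 mm wide and 3 mm thick, its top 12 mm above what it lies on; pinch it there across y.
- cup: Small white cup with a handle, 64 mm across, 88 mm with the handle, 54 mm high. Not part of the set. Origin: at its underside, in the middle of the outline with handle; the handle points to -y and the round of the cup is centred at y = +11 mm; z up.
- big_spoon: Steel tablespoon, 194 mm long (x), 39 mm wide, 17 mm high. Not part of the set; the longer of the two spoons. Origin: middle of its length, at the level it lies on, z up.
Things that resemble listed ones, but are neither listed nor needed, are in the scene too. What is shaped like the dish but pink is not meant.

How it is judged:
By the outcome, as a careful person would: the job done as asked, in the order asked, and still so for the second after the job is handed in, with the robot touching nothing.
It also fails if it takes over 109 s, if anything falls off the work surface, if the arm or the gripper's body presses on something with over 40 N, if the wrist force passes 120 N, or if a joint passes its speed limit or range.

## Working session

There is one attempt and no reset: what is moved stays moved. The work goes in short steps, Python scripts to look and compute and a shell command to move; the robot and the scene stay as the last step left them, time stands still between calls to the robot, and variables do not carry over. Pictures are saved under pics/ and viewed, at most 14 in all, crops included, and the job is handed in when it is done.

```bash
mkdir -p pics; ls; cat > h.py <<'E'
import numpy as np, cv2
from cell import manip
def snap(n,f):
    c=manip.camera(n); np.savez('/tmp/%s.npz'%f,**{k:c[k] for k in c}); cv2.imwrite('pics/%s.png'%f,c['color'][:,:,::-1]); return c
def pts(c):
    K=np.array(c['camera_matrix']);T=np.array(c['T']);z=c['range_z'].astype(float)
    v,u=np.mgrid[:384,:512]
    p=np.stack([(u-K[0,2])/K[0,0]*z,(v-K[1,2])/K[1,1]*z,z],-1)
    return p@T[:3,:3].T+T[:3,3]
def load(f): return dict(np.load('/tmp/%s.npz'%f))
E
python3 - <<'E'
from h import *
a=snap('top','top0');b=snap('scene','scene0')
im=np.vstack([cv2.resize(x['color'],(512,384)) for x in (a,)])
for x in(a,b): print(np.round(x['T'],3).tolist(),x['camera_matrix'].tolist())
s=manip.read_state();print(s)
E
```

```text
pics
[[0.004, -0.992, 0.124, 456.76], [-1.0, -0.005, -0.001, 158.976], [0.002, -0.124, -0.992, 938.384], [0.0, 0.0, 0.0, 1.0]] [[375.2717724830125, 0.0, 259.023019028834], [0.0, 375.2717724830125, 192.3968323782178], [0.0, 0.0, 1.0]]
[[-0.829, -0.324, 0.456, 195.564], [-0.559, 0.497, -0.663, 753.509], [-0.012, -0.805, -0.593, 562.107], [0.0, 0.0, 0.0, 1.0]] [[396.3468819538352, 0.0, 261.52390099995745], [0.0, 396.3468819538352, 196.62866276451348], [0.0, 0.0, 1.0]]
{'clock': 0.1, 'joints': array([-1.25760716e+00,  3.00389003e-01,  1.52149006e+00, -2.43593421e-05,
        1.32069724e+00, -6.65890761e-02]), 'qd': array([-1.44824256e-04, -1.77465588e-03, -1.05791412e-03,  8.29155479e-04,
       -7.58679436e-04, -1.36109386e-05]), 'effort': array([-1.68445771e-03, -5.32649446e+01, -3.53289163e+01,  7.08098849e-02,
        2.34610919e-02, -4.09294887e-05]), 'eef_pos': array([ 203.81048612, -510.569258  ,  172.7698837 ]), 'eef_rot': array([-3.14060962e+00, -4.19084638e-05,  3.79784267e-01]), 'wrist_force': array([-0.23848243, -0.38678718, -0.84808253]), 'moment': array([-0.04907669, -0.03240765,  0.05773661]), 'finger_force': 0.0, 'finger_gap': 94.05761153501858}
```

View pics/top0.png

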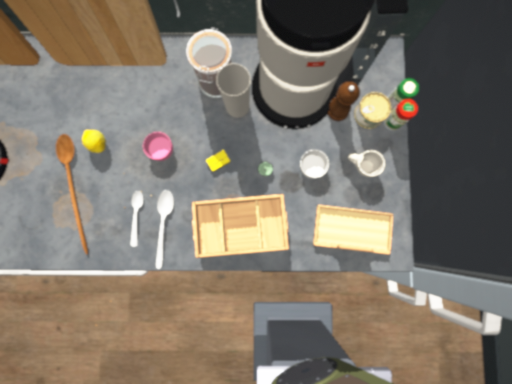

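View pics/scene0.png

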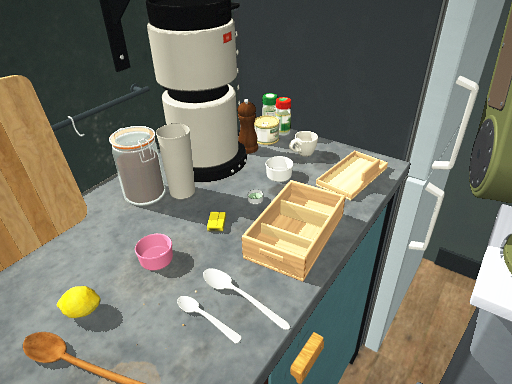

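The top view shows these candidates:
- **Dish:** white ramekin (314,163). The pink one (157,147) and the cup (370,163) are not it.
- **Matchbox:** yellow (218,160). The lemon is at (93,140).
- **Tea light:** (265,169).
- **Teaspoon:** the shorter spoon (137,218). The tablespoon is at (163,228) and the wooden spoon at (70,190).
- **Box and tray:** box (240,225), tray (353,230). The scene view agrees.

Next I'll measure and take one close crop.

```bash
python3 - <<'E'
from h import *
a=load('top0');P=pts(a)
crop=a['color'][125:275,120:405,::-1]
cv2.imwrite('pics/crop0.png',cv2.resize(crop,None,fx=2.8,fy=2.8,interpolation=cv2.INTER_CUBIC))
Z=P[...,2]
hsv=cv2.cvtColor(a['color'],cv2.COLOR_RGB2HSV)
def comp(name,r0,r1,c0,c1,zlo,zhi,col=None):
    m=np.zeros(Z.shape,bool);m[r0:r1,c0:c1]=True
    m&=(Z>zlo)&(Z<zhi)
    if col is not None:m&=col
    q=P[m][:,:2].astype(np.float32)
    if len(q)<5: print(name,len(q));return
    (c,s,an)=cv2.minAreaRect(q); print(name,len(q),'rect',np.round(c,1),np.round(s,1),round(an,1),'circ',np.round(cv2.minEnclosingCircle(q)[0],1),round(cv2.minEnclosingCircle(q)[1],1),'zmax',np.round(np.percentile(P[m][:,2],[50,98]),1))
print('table z',np.median(Z[180:190,100:120]),np.median(Z[175:185,330:380]))
comp('dish',145,185,294,335,28,50)
comp('cup',140,185,342,395,46,70)
comp('tea',155,182,252,280,9,30)
comp('match',145,175,200,236,8,30)
comp('box',185,265,185,295,50,75)
comp('traygrip',195,262,305,402,40,70)
comp('trayrim',195,262,305,402,11,25)
comp('tray',195,262,305,402,9,70)
white=(hsv[...,1]<40)&(hsv[...,2]>170)
comp('teasp',185,252,125,150,-9,40,white)
comp('tabsp',185,272,151,178,-9,40,white)
E
```

```text
table z -0.12414155941559102 -0.5098207852212795
dish 141 rect [642.3  20.9] [69.4 68.1] 88.4 circ [642.8  21.6] 35.5 zmax [34.3 38.5]
cup 226 rect [ 639.  -104.9] [62.  78.2] 9.7 circ [ 643.5 -102.2] 42.6 zmax [51.7 55.6]
tea 54 rect [633.6 141.9] [36.1 36.8] 46.8 circ [633.7 141.6] 19.2 zmax [10.4 16.8]
match 278 rect [653.6 261. ] [35.2 51.3] 31.7 circ [652.5 260.3] 29.0 zmax [13.  16.4]
box 930 rect [489.4 202.2] [130.7 216.1] 5.5 circ [490.1 201.4] 124.4 zmax [59.  62.4]
traygrip 144 rect [438.4 -68.9] [77.8  9.8] 83.2 circ [437.9 -68.8] 39.0 zmax [50.3 54.2]
trayrim 500 rect [483.1 -74.6] [186.3 100.1] 83.3 circ [483.4 -74.8] 104.5 zmax [17.1 22.3]
tray 683 rect [483.1 -74.6] [186.3 100.2] 83.3 circ [483.4 -74.8] 104.5 zmax [17.8 52.8]
teasp 447 rect [508.1 464.7] [ 31.2 142.7] 89.4 circ [508.  462.4] 71.5 zmax [ 3.7 13.1]
tabsp 706 rect [483.7 393.3] [197.7  56.3] 5.2 circ [483.1 400.9] 99.6 zmax [ 5.  17.3]
```

View pics/crop0.png

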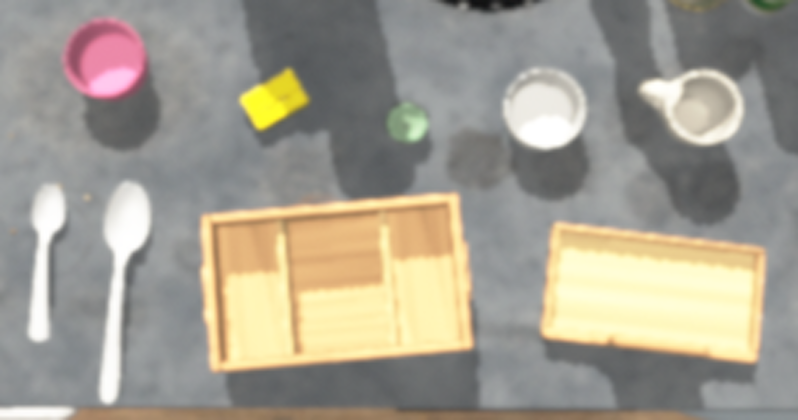

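The crop confirms the choices: ramekin (545,108), tea light (407,122), matchbox (275,100), teaspoon (45,262, bowl up). The tray's grip board is on its robot side. I'll work out obstacles and move amounts next.

```bash
cat >> h.py <<'E'
import sys
def plan(x,y,z,yaw_deg):
    s=manip.read_state();p=s['eef_pos'];r=s['eef_rot'];yw=np.degrees(r[2])
    d=(yaw_deg-yw+90)%180-90
    for nm,w in(('cur',yw),('tgt',yaw_deg if abs(((yaw_deg-yw+180)%360-180)-d)<1 else yaw_deg+180)):
        a=np.radians(w);v=np.array([x,y,z])-p
        print(nm,'units xyz',np.round(np.array([v@[np.cos(a),np.sin(a),0],v@[np.sin(a),-np.cos(a),0],-v[2]])/40,2))
    print('turn az',round(-d/180,3),'t',round(s['clock'],2),'pos',np.round(p,1),'rot',np.round(np.degrees(r),1),'q1,q6',np.round(s['joints'][[0,5]],2),'gap',round(s['finger_gap'],1),'F',np.round(s['wrist_force'],1),'ff',round(s['finger_force'],1))
if __name__=='__main__': plan(*map(float,sys.argv[1:5]))
E
python3 - <<'E'
from h import *
a=load('top0');P=pts(a);b=load('scene0');Q=pts(b)
A=np.vstack([P[a['range_z']>0],Q[b['range_z']>0]])
m=(A[:,2]>85)&(A[:,0]>300)&(A[:,0]<800)&(A[:,1]>-250)&(A[:,1]<500)
for y0 in range(-250,500,50):
    q=A[m&(A[:,1]>=y0)&(A[:,1]<y0+50)]
    if len(q): print(y0,'minx',np.round(np.percentile(q[:,0],1)),'zmax',q[:,2].max().round())
hsv=cv2.cvtColor(a['color'],cv2.COLOR_RGB2HSV)
w=(hsv[...,1]<40)&(hsv[...,2]>170)
m=np.zeros_like(w);m[185:252,125:150]=1;m&=w&(P[...,2]>1.5);q=P[m][:,:2]
for x0 in range(430,590,15):
    k=q[(q[:,0]>=x0)&(q[:,0]<x0+15)]
    if len(k):print(x0,np.round([k[:,1].mean(),np.ptp(k[:,1])],1),P[m][(q[:,0]>=x0)&(q[:,0]<x0+15)][:,2].max().round(1))
t=np.radians(95.5);u=np.array([np.cos(t),np.sin(t)]);C=np.array([489.4,202.2])
print(C-74*u,C+74*u)
plan(642.5,21.2,140,95.5)
E
```

```text
-250 minx 335.0 zmax 398.0
-200 minx 737.0 zmax 110.0
-100 minx 766.0 zmax 145.0
-50 minx 765.0 zmax 405.0
0 minx 755.0 zmax 405.0
50 minx 752.0 zmax 406.0
100 minx 760.0 zmax 405.0
150 minx 767.0 zmax 351.0
200 minx 763.0 zmax 169.0
250 minx 786.0 zmax 168.0
430 [465.9  17.2] 6.0
445 [457.6 315. ] 938.4
460 [465.5  18.6] 9.8
475 [465.3  15.2] 12.7
490 [464.9  13.4] 13.2
505 [463.8  11.4] 15.1
520 [462.2  15. ] 14.7
535 [462.6  24.9] 9.3
550 [463.   26.8] 7.7
565 [461.2  25.5] 10.0
[496.49258569 128.54068132] [482.30741431 275.85931868]
cur units xyz [15.11 -8.28  0.82]
tgt units xyz [12.18 12.19  0.82]
turn az -0.41 t 0.1 pos [ 203.8 -510.6  172.8] rot [-179.9   -0.    21.8] q1,q6 [-1.26 -0.07] gap 94.1 F [-0.2 -0.4 -0.8] ff 0.0
```

```bash
python3 - <<'E'
from h import *
a=load('top0');P=pts(a);b=load('scene0');Q=pts(b);w=snap('wrist','w0');W=pts(w)
A=np.vstack([P[a['range_z']>0],Q[b['range_z']>0],W[w['range_z']>0]])
m=(A[:,2]>20)&(A[:,2]<900)&(A[:,0]>50)&(A[:,0]<800)
for y0 in range(-900,-150,50):
    q=A[m&(A[:,1]>=y0)&(A[:,1]<y0+50)]
    if len(q): print(y0,len(q),'x 0.5%,5%,50%',np.round(np.percentile(q[:,0],[0,.5,5,50])),'z',np.round(np.percentile(q[:,2],[0,50,100])))
q=A[m&(A[:,1]<-180)&(A[:,0]<420)]
for z0 in range(0,900,100):
    k=q[(q[:,2]>=z0)&(q[:,2]<z0+100)]
    if len(k):print('z',z0,len(k),k.min(0).round(),k.max(0).round())
E
```

```text
-850 108 x 0.5%,5%,50% [331. 331. 331. 332.] z [ 20. 126. 312.]
-800 387 x 0.5%,5%,50% [331. 331. 331. 332.] z [ 20.  63. 317.]
-750 816 x 0.5%,5%,50% [331. 331. 331. 332.] z [ 20.  89. 326.]
-700 1565 x 0.5%,5%,50% [331. 331. 331. 332.] z [ 20. 124. 334.]
-650 3184 x 0.5%,5%,50% [331. 331. 331. 332.] z [ 20. 167. 341.]
-600 17679 x 0.5%,5%,50% [211. 214. 221. 258.] z [ 20. 269. 348.]
-550 27936 x 0.5%,5%,50% [219. 221. 226. 251.] z [ 20. 318. 356.]
-500 23730 x 0.5%,5%,50% [175. 178. 186. 215.] z [ 20. 319. 365.]
-450 8884 x 0.5%,5%,50% [189. 192. 196. 211.] z [ 20. 319. 371.]
-400 1353 x 0.5%,5%,50% [331. 331. 332. 332.] z [ 20.  94. 379.]
-350 750 x 0.5%,5%,50% [331. 331. 332. 332.] z [ 20.  75. 389.]
-300 3377 x 0.5%,5%,50% [281. 281. 281. 290.] z [ 20. 134. 395.]
-250 46306 x 0.5%,5%,50% [331. 333. 351. 543.] z [ 20. 236. 398.]
-200 1468 x 0.5%,5%,50% [426. 480. 737. 758.] z [ 20.  79. 110.]
z 0 8633 [ 281. -933.   20.] [ 420. -234.  100.]
z 100 16272 [ 281. -930.  100.] [ 420. -233.  200.]
z 200 28178 [ 175. -928.  200.] [ 420. -232.  300.]
z 300 47668 [ 175. -825.  300.] [ 420. -233.  398.]
```

View pics/w0.png

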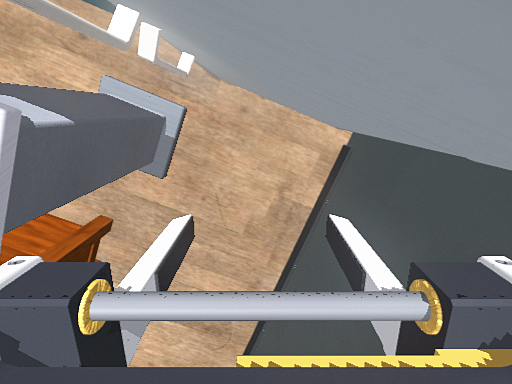

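The wrist view shows the fridge front (upper right) and its handles (125,30)-(185,60) between the gripper and the counter. I'll pass close to the robot, around x of 190–230, with the gripper turned parallel to the fridge.

```bash
python3 -m creep '-0.12 0 0 0 0 0.04;-0.12 0 0 0 0 0.04;-0.1 0 0 0 0 0.041;0 -0.5 0 0 0 0;0 -0.75 0 0 0 0;0 -0.75 0 0 0 0;0 -0.75 0 0 0 0;0 -0.75 0 0 0 0' 0 40; python3 - <<'E'
from h import *
w=load('w0');print(np.round(w['T'],2).tolist())
plan(190,-265,172,0)
E
```

```text
clock: 1.15
eef_pos: [190.7, -373.2, 173.1]
eef_rot: [-3.141, 0.0, -0.0]
wrist_force: [0.4, 0.1, 1.0]
finger_gap: 93.9
finger_force: 0.0
[[0.37, -0.89, -0.25, 277.69], [-0.93, -0.36, -0.1, -481.06], [-0.0, 0.27, -0.96, 385.37], [0.0, 0.0, 0.0, 1.0]]
cur units xyz [-0.02 -2.71  0.03]
tgt units xyz [-0.02 -2.71  0.03]
turn az -0.0 t 1.15 pos [ 190.7 -373.2  173.1] rot [-180.    0.   -0.] q1,q6 [-1.19  0.39] gap 93.9 F [0.4 0.1 1. ] ff 0.0
```

```bash
python3 - <<'E'
from h import *
W=pts(load('w0'));Q=pts(load('scene0'));P=pts(load('top0'))
A=np.vstack([x.reshape(-1,3) for x in(W,Q,P)]);k=A[(A[:,0]>240)&(A[:,0]<325)&(A[:,1]<-180)&(A[:,1]>-400)&(A[:,2]>20)]
print(len(k),k.min(0),k.max(0),np.percentile(k[:,1],[1,50,99]))
E
python3 -m creep '-0.3 -0.6 0 0 0 0;-0.3 -0.6 0 0 0 0;-0.17 -0.6 0 0 0 0;0 -0.5 0 0 0 0;0 -0.3 0 0 0 0'
```

```text
2863 [ 280.63005541 -293.90394797   20.0157247 ] [ 324.92770309 -257.12572603  225.51701877] [-293.35029732 -286.31469542 -259.92054355]
clock: 1.78
eef_pos: [160.1, -269.6, 173.3]
eef_rot: [3.141, -0.0, -0.0]
wrist_force: [-0.6, 0.2, -1.1]
finger_gap: 94.1
finger_force: 0.0
```

```bash
python3 -m creep '0.4 -0.7 0 0 0 0;0.5 -0.6 0 0 0 0;0.5 -0.6 0 0 0 0;0.7 -0.9 0 0 0 0;0.8 -0.9 0 0 0 0;0.8 -0.9 0 0 0 0;0.9 -0.6 0 0 0 0;0.9 -0.5 0 0 0 0;0.9 -0.5 0 0 0 0;0.9 -0.4 0 0 0 0'; python3 h.py 642.5 21.2 100 0
```

```text
clock: 3.02
eef_pos: [453.5, -5.3, 173.0]
eef_rot: [3.142, 0.0, 0.0]
wrist_force: [0.3, -0.6, 0.2]
finger_gap: 93.8
finger_force: 0.0
cur units xyz [ 4.73 -0.66  1.82]
tgt units xyz [ 4.73 -0.66  1.82]
turn az 0.0 t 3.02 pos [453.5  -5.3 173. ] rot [180.   0.   0.] q1,q6 [-0.09  1.48] gap 93.8 F [ 0.3 -0.6  0.2] ff 0.0
```

```bash
python3 -m creep '0 0 0 0 0 -0.059;0 0 0.2 0 0 -0.059;0 0 0.2 0 0 -0.059;0 0 0.2 0 0 -0.059;0 0 0.2 0 0 -0.059;0 0 0.2 0 0 -0.059;0 0 0.2 0 0 -0.059;0 0 0.2 0 0 -0.059;0 0 0.2 0 0 -0.059;0 0.5 0 0 0 0;0.05 0.9 0 0 0 0;0.05 0.9 0 0 0 0;0.05 0.9 0 0 0 0;0.06 0.9 0 0 0 0;0 0.5 0 0 0 0;0 0.17 0 0 0 0;0 0 0 0 0 0'; python3 h.py 642.5 21.2 10 95.5
```

```text
clock: 5.15
eef_pos: [641.0, 20.5, 108.8]
eef_rot: [-3.141, -0.0, 1.668]
wrist_force: [-0.3, 1.2, 0.3]
finger_gap: 93.7
finger_force: 0.0
cur units xyz [0.01 0.04 2.47]
tgt units xyz [0.01 0.04 2.47]
turn az 0.0 t 5.15 pos [641.   20.5 108.8] rot [-180.    -0.    95.6] q1,q6 [-0.03 -0.12] gap 93.7 F [-0.3  1.2  0.3] ff 0.0
```

```bash
python3 -m creep '0 0.04 0.6 0 0 0;0 0 0.7 0 0 0;0 0 0.7 0 0 0;0 0 0.4 0 0 0;0 0 0.07 0 0 0' 0 25; python3 -m creep '0 0 0 0 0 0;0 0 0 0 0 0;0 0 0 0 0 0;0 0 0 0 0 0' 1 25
```

```text
clock: 5.78
eef_pos: [642.3, 20.5, 10.0]
eef_rot: [-3.141, -0.0, 1.668]
wrist_force: [0.6, -0.5, -0.4]
finger_gap: 93.6
finger_force: 0.0
clock: 6.28
eef_pos: [643.0, 20.6, 10.7]
eef_rot: [3.141, 0.0, 1.668]
wrist_force: [-0.1, -0.4, -0.2]
finger_gap: 57.3
finger_force: 0.0
```

```bash
python3 - <<'E'
from h import *
w=snap('wrist','w1');a=snap('top','top1');plan(642,21,10,95.5)
im=np.hstack([cv2.resize(w['color'],(400,300)),cv2.resize(a['color'][100:250,250:450],(400,300))]);cv2.imwrite('pics/c1.png',im[:,:,::-1])
E
```

```text
cur units xyz [ 0.01 -0.02  0.01]
tgt units xyz [ 0.01 -0.02  0.01]
turn az 0.0 t 6.38 pos [642.9  20.6  10.6] rot [180.    0.   95.6] q1,q6 [-0.02 -0.12] gap 49.3 F [-0.5 -0.2  0.2] ff 0.0
```

View pics/c1.png

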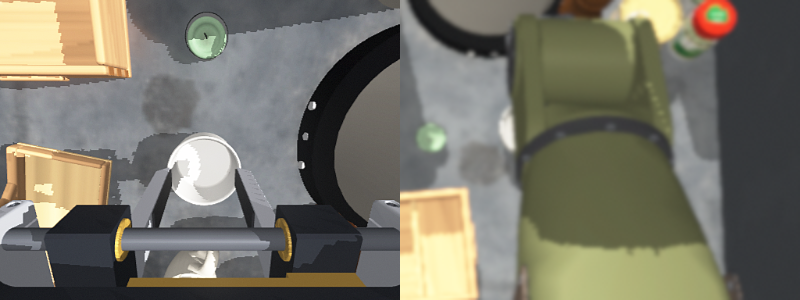

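The wrist crop shows the dish upright at (205,168), but it slid out along tool +x. I'll open, re-measure, and use the rim pinch instead.

```bash
python3 -m creep '0 0 0 0 0 0;0 0 0 0 0 0;0 0 0 0 0 0;0 0 -0.5 0 0 0;0 0 -0.7 0 0 0;0 0 -0.7 0 0 0;0 0 0 0 0 0' 0; python3 - <<'E'
from h import *
w=snap('wrist','w2');P=pts(w);s=manip.read_state();p=s['eef_pos'];print(p,s['finger_gap'])
Z=P[...,2]
hsv=cv2.cvtColor(w['color'],cv2.COLOR_RGB2HSV);wh=(hsv[...,1]<50)&(hsv[...,2]>130)
m=wh&(Z>31)&(Z<41)&(np.hypot(P[...,0]-642,P[...,1]-50)<90)&(P[...,1]>-30)
n,l,st,c=cv2.connectedComponentsWithStats(m.astype(np.uint8))
for i in range(1,n):
    if st[i,4]>60:
        q=P[l==i][:,:2].astype(np.float32);print(st[i],cv2.minEnclosingCircle(q),np.median(Z[l==i]))
E
```

```text
clock: 7.25
eef_pos: [644.3, 20.6, 90.0]
eef_rot: [3.136, 0.001, 1.668]
wrist_force: [0.3, 0.6, -0.0]
finger_gap: 93.8
finger_force: 0.0
[643.3851794   20.60303346  87.92247128] 93.73496935991662
[225 156  68  66 783] ((642.966064453125, 22.457077026367188), 35.08547592163086) 35.9880007863764
```

View pics/w2.png

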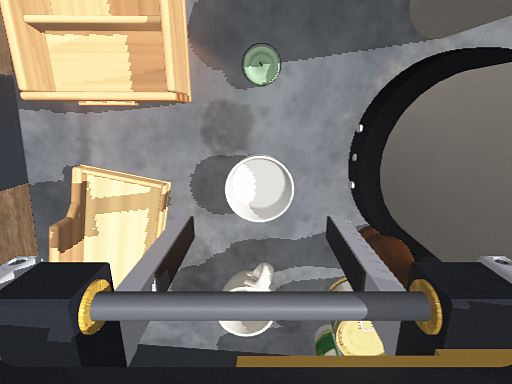

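The picture shows the dish at (260,188), still between the fingers. I'll check where it was when w1 was taken.

```bash
python3 - <<'E'
from h import *
for f in('w1','w2'):
    w=load(f);P=pts(w);Z=P[...,2]
    hsv=cv2.cvtColor(w['color'],cv2.COLOR_RGB2HSV);wh=(hsv[...,1]<50)&(hsv[...,2]>130)
    for zl,zh in((31,41),(4,14),(-5,45)):
        m=wh&(Z>zl)&(Z<zh)&(np.hypot(P[...,0]-642,P[...,1]-30)<60)
        q=P[m][:,:2].astype(np.float32);print(f,zl,len(q),cv2.minEnclosingCircle(q),q.min(0),q.max(0))
    T=w['T'];K=w['camera_matrix'];s=[643,20.6,10.6 if f=='w1' else 90]
    for dx in(-47,-29,0,29,47):
        c=np.linalg.inv(T)@np.r_[s[0]+dx,s[1],s[2],1];print('tcp',dx,(K@c[:3]/c[2])[:2].round(), 'depth',c[2].round(),)
    # finger points
    m=(Z>s[2]-5)&(Z<s[2]+40)&(np.hypot(P[...,0]-642,P[...,1]-20)<90)&(abs(P[...,0]-642)>22)&~((Z<41))
    q=P[m];print('fingers',len(q),q.min(0) if len(q) else '',q.max(0) if len(q) else '')
E
```

```text
w1 31 1323 ((643.3880004882812, 22.09781837463379), 35.59868621826172) [608.4161   -12.392656] [676.5316  57.4351]
w1 4 3921 ((642.72509765625, 23.258134841918945), 31.98476219177246) [612.45654  -8.1853 ] [673.3593   55.14533]
w1 -5 10955 ((642.013427734375, 30.01473045349121), 59.97939682006836) [584.2658  -26.16174] [701.8802   89.83948]
tcp -47 [203. 205.] depth 225.0
tcp -29 [225. 207.] depth 226.0
tcp 0 [260. 210.] depth 226.0
tcp 29 [295. 213.] depth 227.0
tcp 47 [316. 215.] depth 228.0
fingers 163 [604.6572655  -66.33371946  41.41532051] [678.49091076  34.02783262  50.59350883]
w2 31 783 ((642.966064453125, 22.457077026367188), 35.08547592163086) [608.53107 -12.37495] [677.41956   57.340027]
w2 4 2294 ((642.895263671875, 23.29926300048828), 31.858030319213867) [612.4121    -8.476448] [673.41516   54.851074]
w2 -5 6497 ((642.0921630859375, 29.93337631225586), 59.966068267822266) [585.07446  -29.726063] [701.87054  89.7195 ]
tcp -47 [202. 205.] depth 225.0
tcp -29 [224. 207.] depth 225.0
tcp 0 [259. 210.] depth 226.0
tcp 29 [293. 213.] depth 227.0
tcp 47 [315. 215.] depth 228.0
fingers 189 [585.55469272   8.59181766 122.46357915] [698.11918377  35.86889873 129.91370424]
```

The dish hasn't moved at all, and the pads looked just in contact. I'll close again for longer and watch the gap and force.

```bash
python3 -m creep '0.04 0 0.5 0 0 0;0 0 0.7 0 0 0;0 0 0.5 0 0 0;0 0 0.2 0 0 0;0 0 0.03 0 0 0' 0 25; for i in 1 2 3; do python3 -m creep '0 0 0 0 0 0;0 0 0 0 0 0;0 0 0 0 0 0' 1 25; done
```

```text
clock: 7.92
eef_pos: [642.6, 22.2, 8.8]
eef_rot: [-3.141, -0.0, 1.668]
wrist_force: [-0.3, 0.9, -0.4]
finger_gap: 94.0
finger_force: 0.0
clock: 8.3
eef_pos: [643.0, 22.2, 9.8]
eef_rot: [3.141, 0.0, 1.668]
wrist_force: [-0.2, 1.1, -0.5]
finger_gap: 67.5
finger_force: 0.0
clock: 8.68
eef_pos: [642.7, 22.2, 9.3]
eef_rot: [-3.142, 0.0, 1.668]
wrist_force: [-0.4, -0.3, -0.2]
finger_gap: 37.3
finger_force: 0.0
clock: 9.05
eef_pos: [642.7, 22.2, 9.2]
eef_rot: [-3.142, 0.0, 1.668]
wrist_force: [-1.2, 0.4, 1.1]
finger_gap: 7.7
finger_force: 0.0
```

```bash
python3 - <<'E'
from h import *
w=snap('wrist','w3');b=snap('scene','s3')
im=np.hstack([cv2.resize(w['color'],(400,300)),cv2.resize(b['color'][90:240,200:400],(400,300))]);cv2.imwrite('pics/c3.png',im[:,:,::-1])
E
```

```text
(no output)
```

View pics/c3.png

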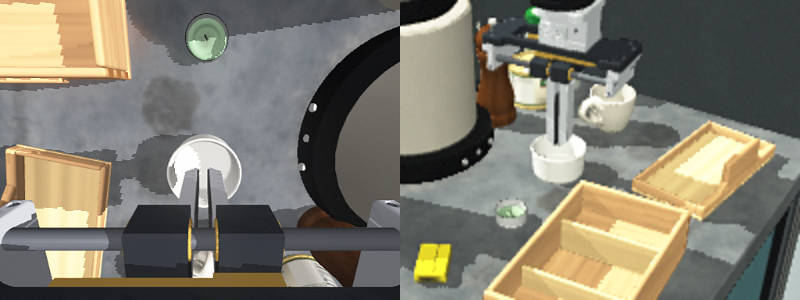

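The right half shows the fingers shut inside the white dish, with no contact force. I'll check the true tip height from depth.

```bash
python3 - <<'E'
from h import *
w=load('w3');P=pts(w)
for u in(240,252,260,270):
    print(u,[(v,)+tuple(P[v,u].round().astype(int)) for v in range(180,270,8)])
w=load('w2');P=pts(w)
for v in range(205,260,6):
    print(v,[(u,)+tuple(P[v,u].round().astype(int)) for u in (180,186,190,196,330,336,342)])
E
```

```text
240 [(180, np.int64(625), np.int64(51), np.int64(26)), (188, np.int64(625), np.int64(39), np.int64(7)), (196, np.int64(625), np.int64(33), np.int64(8)), (204, np.int64(626), np.int64(25), np.int64(7)), (212, np.int64(626), np.int64(18), np.int64(6)), (220, np.int64(628), np.int64(31), np.int64(54)), (228, np.int64(629), np.int64(31), np.int64(66)), (236, np.int64(630), np.int64(31), np.int64(78)), (244, np.int64(631), np.int64(31), np.int64(88)), (252, np.int64(631), np.int64(31), np.int64(96)), (260, np.int64(632), np.int64(31), np.int64(103)), (268, np.int64(633), np.int64(56), np.int64(150))]
252 [(180, np.int64(634), np.int64(54), np.int64(36)), (188, np.int64(634), np.int64(40), np.int64(6)), (196, np.int64(635), np.int64(33), np.int64(7)), (204, np.int64(636), np.int64(27), np.int64(8)), (212, np.int64(636), np.int64(19), np.int64(7)), (220, np.int64(636), np.int64(30), np.int64(50)), (228, np.int64(637), np.int64(30), np.int64(63)), (236, np.int64(637), np.int64(30), np.int64(74)), (244, np.int64(637), np.int64(30), np.int64(85)), (252, np.int64(638), np.int64(30), np.int64(94
[... 4185 characters left out ...]
int64(597), np.int64(15), np.int64(158)), (186, np.int64(563), np.int64(-77), np.int64(1)), (190, np.int64(568), np.int64(-77), np.int64(1)), (196, np.int64(575), np.int64(-76), np.int64(1)), (330, np.int64(739), np.int64(-61), np.int64(0)), (336, np.int64(691), np.int64(20), np.int64(152)), (342, np.int64(690), np.int64(27), np.int64(164))]
259 [(180, np.int64(597), np.int64(11), np.int64(159)), (186, np.int64(563), np.int64(-85), np.int64(1)), (190, np.int64(568), np.int64(-85), np.int64(1)), (196, np.int64(575), np.int64(-84), np.int64(2)), (330, np.int64(741), np.int64(-68), np.int64(1)), (336, np.int64(748), np.int64(-67), np.int64(2)), (342, np.int64(691), np.int64(23), np.int64(164))]
```

Depth shows the fingertips about 36–39 mm above the reported TCP height, so the fingers shut over the rim and never touched it. I'll pin down that offset from w3.

```bash
python3 - <<'E'
from h import *
w=load('w3');P=pts(w)
for u in(244,248,252,268,272,276):
    print(u,[(v,)+tuple(int(t) for t in P[v,u].round()) for v in range(209,222)])
w=load('w0');P=pts(w)
q=P.reshape(-1,3);r=np.array([203.8,-510.6]);k=q[(np.hypot(*(q[:,:2]-r).T)<62)&(q[:,2]>120)&(q[:,2]<300)]
print('w0 finger low z',np.sort(k[:,2])[[0,20,60,200]],'tcp 172.8')
w=load('w2');P=pts(w)
q=P.reshape(-1,3);r=np.array([643.5,20.6]);k=q[(np.hypot(*(q[:,:2]-r).T)<62)&(q[:,2]>60)&(q[:,2]<300)]
print('w2 finger low z',np.sort(k[:,2])[[0,20,60,200]],'tcp 89')
E
python3 -m creep '0 0 -0.5 0 0 0;0 0 0 0 0 0;0 0 0 0 0 0;0 0 0 0 0 0;0 0 0 0 0 0;0 0 0 0 0 0;0 0 0 0 0 0;0 0 0 0 0 0' 0
```

```text
244 [(209, 629, 21, 6), (210, 629, 20, 6), (211, 629, 20, 7), (212, 629, 18, 5), (213, 630, 17, 6), (214, 630, 17, 6), (215, 630, 16, 7), (216, 630, 15, 6), (217, 631, 31, 50), (218, 631, 31, 50), (219, 631, 31, 51), (220, 631, 31, 53), (221, 631, 31, 55)]
248 [(209, 633, 22, 7), (210, 633, 20, 5), (211, 633, 20, 7), (212, 633, 19, 7), (213, 633, 18, 7), (214, 633, 17, 8), (215, 633, 31, 45), (216, 633, 31, 46), (217, 634, 31, 48), (218, 634, 31, 50), (219, 634, 31, 52), (220, 634, 31, 53), (221, 634, 32, 56)]
252 [(209, 636, 22, 7), (210, 636, 21, 7), (211, 636, 20, 6), (212, 636, 19, 7), (213, 636, 18, 6), (214, 636, 32, 43), (215, 636, 32, 45), (216, 636, 31, 45), (217, 636, 29, 43), (218, 636, 29, 45), (219, 636, 30, 49), (220, 636, 30, 50), (221, 636, 30, 52)]
268 [(209, 649, 23, 7), (210, 649, 22, 6), (211, 649, 21, 7), (212, 650, 20, 7), (213, 650, 20, 7), (214, 647, 32, 42), (215, 647, 33, 45), (216, 647, 32, 45), (217, 647, 33, 49), (218, 647, 33, 50), (219, 647, 32, 52), (220, 647, 33, 54), (221, 647, 33, 56)]
272 [(209, 653, 23, 6), (210, 653, 23, 7), (211, 653, 22, 7), (212, 653, 21, 7), (213, 653, 20, 7), (214, 653, 19, 7), (215, 650, 33, 45), (216, 650, 33, 46), (217, 650, 33, 48), (218, 650, 32, 49), (219, 650, 32, 51), (220, 650, 32, 52), (221, 650, 33, 55)]
276 [(209, 656, 23, 6), (210, 656, 22, 5), (211, 656, 22, 7), (212, 656, 21, 6), (213, 656, 20, 6), (214, 656, 20, 8), (215, 657, 18, 6), (216, 657, 18, 7), (217, 653, 33, 47), (218, 653, 32, 49), (219, 652, 33, 52), (220, 652, 33, 53), (221, 652, 33, 54)]
w0 finger low z [205.22479406 207.08257716 208.7105997  213.33009791] tcp 172.8
w2 finger low z [122.46357915 123.86956546 125.66792708 130.44091535] tcp 89
clock: 10.15
eef_pos: [642.7, 22.2, 29.2]
eef_rot: [-3.142, 0.0, 1.668]
wrist_force: [0.7, -0.5, 0.4]
finger_gap: 77.7
finger_force: 0.0
```

True tip is about the reported TCP plus 33 mm. Now the real grasp: tip at about 9, so reported −24.

```bash
python3 -m creep '0 0 0 0 0 0;0 0 0 0 0 0;0 0 0.3 0 0 0;0 0 0.5 0 0 0;0 0 0.4 0 0 0;0 0 0.13 0 0 0' 0 25;  python3 -m creep '0 0 0 0 0 0;0 0 0 0 0 0;0 0 0 0 0 0;0 0 0 0 0 0;0 0 0 0 0 0' 1 25
```

```text
clock: 10.9
eef_pos: [641.9, 22.2, -25.9]
eef_rot: [-3.139, -0.0, 1.668]
wrist_force: [0.3, -0.1, 0.1]
finger_gap: 94.0
finger_force: 0.0
clock: 11.52
eef_pos: [643.1, 22.2, -23.4]
eef_rot: [3.141, 0.0, 1.668]
wrist_force: [-0.9, 0.7, 5.2]
finger_gap: 68.0
finger_force: 25.0
```

```bash
python3 -m creep '0 0 -0.3 0 0 0;0 0 -0.6 0 0 0;0 0 -0.7 0 0 0;0 0 -0.6 0 0 0;0 0 -0.3 0 0 0;0.3 -0.21 0 0 0 0;0.7 -0.49 0 0 0 0;0.7 -0.49 0 0 0 0;0.7 -0.49 0 0 0 0;0.7 -0.49 0 0 0 0;0.7 -0.49 0 0 0 0;0.7 -0.49 0 0 0 0;0.35 -0.24 0 0 0 0;0 0 0 0 0 0' - 25; python3 - <<'E'
from h import *
plan(489.4,202.2,-10,95.5)
w=snap('wrist','w4');P=pts(w);Z=P[...,2]
hsv=cv2.cvtColor(w['color'],cv2.COLOR_RGB2HSV);wh=(hsv[...,1]<50)&(hsv[...,2]>130)
# box rim
m=(Z>55)&(Z<64)&(hsv[...,0]<30)&(hsv[...,1]>50);q=P[m][:,:2].astype(np.float32);print('boxrim',len(q),cv2.minAreaRect(q))
m=(Z>44)&(Z<51)&(hsv[...,0]<30)&(hsv[...,1]>50);print('walls',m.sum())
m=wh&(np.hypot(P[...,0]-489,P[...,1]-202)<60)&(Z>100)&(Z<150)
q=P[m];zt=np.percentile(q[:,2],95);k=q[q[:,2]>zt-6][:,:2].astype(np.float32);print('dish rim z',zt,cv2.minEnclosingCircle(k))
E
```

```text
clock: 13.28
eef_pos: [488.3, 202.6, 75.7]
eef_rot: [-3.141, 0.0, 1.669]
wrist_force: [-0.9, 0.3, -1.3]
finger_gap: 68.6
finger_force: 25.0
cur units xyz [-0.01  0.03  2.14]
tgt units xyz [-0.01  0.03  2.14]
turn az 0.001 t 13.28 pos [488.3 202.6  75.7] rot [-180.     0.    95.6] q1,q6 [0.32 0.23] gap 68.6 F [-0.9  0.3 -1.3] ff 25.0
boxrim 4308 ((488.692138671875, 211.00218200683594), (130.4378204345703, 199.4927978515625), 5.402215957641602)
walls 1721
dish rim z 136.39884042032762 ((487.1883850097656, 212.0804443359375), 45.95270919799805)
```

View pics/w4.png

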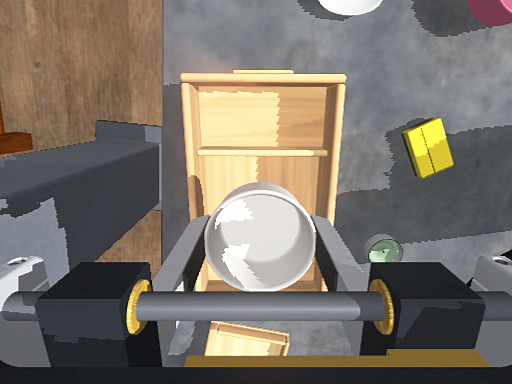

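The wrist picture shows the dish held level at (260,237) over the middle compartment, with the cross wall at (262,152). I'll check alignment numerically.

```bash
cat >> h.py <<'E'
def boxf(P,C=(489.4,202.2),t=95.5):
    t=np.radians(t);d=P[...,:2]-np.array(C);u=np.array([np.cos(t),np.sin(t)]);v=np.array([-np.sin(t),np.cos(t)])
    return np.stack([d@u,d@v,P[...,2]],-1)
E
python3 - <<'E'
from h import *
w=load('w4');P=pts(w);B=boxf(P);Z=B[...,2]
m=np.zeros(Z.shape,bool);m[140:165,200:325]=1
k=B[m&(Z>44)&(Z<52)];print('wall x',np.percentile(k[:,0],[2,50,98]),len(k))
m[:]=0;m[65:95,185:340]=1;k=B[m&(Z>56)&(Z<65)];print('end wall x',np.percentile(k[:,0],[2,50,98]),'expect 101..108', 'y',np.percentile(k[:,1],[0.5,99.5]))
m[:]=0;m[178:296,200:322]=1
hsv=cv2.cvtColor(w['color'],cv2.COLOR_RGB2HSV);wh=(hsv[...,1]<60)&(hsv[...,2]>120)
k=B[m&wh&(Z>130)&(Z<142)];x,y=k[:,0],k[:,1]
print('dish',len(k),np.percentile(k,[1,50,99],axis=0).round(1).tolist())
a=np.c_[x,y,np.ones(len(x))];s=np.linalg.lstsq(a,x*x+y*y,rcond=None)[0];c=s[:2]/2;print(c,np.sqrt(s[2]+c@c))
E
```

```text
wall x [42.08464333 45.07690181 47.52003533] 886
end wall x [ 94.6866659  104.42679952 108.29769145] expect 101..108 y [-60.45201669  60.22574293]
dish 2280 [[-32.0, -34.5, 130.2], [-4.9, 0.4, 134.8], [35.4, 35.3, 137.3]]
[1.59699654 1.42611323] 33.16301583956486
```

```bash
python3 -m creep '0 0.02 0.4 0 0 0;0 0 0.6 0 0 0;0 0 0.6 0 0 0;0 0 0.4 0 0 0;0 0 0.17 0 0 0;0 0 0 0 0 0;0 0 0.06 0 0 0;0 0 0.04 0 0 0' - 25
```

```text
clock: 14.32
eef_pos: [490.0, 202.4, -14.4]
eef_rot: [3.141, -0.0, 1.668]
wrist_force: [1.0, -0.3, -2.2]
finger_gap: 68.2
finger_force: 25.0
```

```bash
python3 -m creep '0 0 0.03 0 0 0;0 0 0 0 0 0' - 25; python3 -m creep '0 0 0 0 0 0;0 0 0 0 0 0;0 0 -0.3 0 0 0;0 0 -0.6 0 0 0;0 0 -0.7 0 0 0;0 0 -0.5 0 0 0' 0.15; python3 - <<'E'
from h import *
w=snap('wrist','w5');P=pts(w);B=boxf(P);Z=B[...,2]
hsv=cv2.cvtColor(w['color'],cv2.COLOR_RGB2HSV);wh=(hsv[...,1]<60)&(hsv[...,2]>120)
k=B[wh&(Z>40)&(Z<48)&(np.hypot(B[...,0],B[...,1])<45)];print('dish',len(k),np.percentile(k,[1,50,99],axis=0).round(1).tolist())
# tea light refine
m=(np.hypot(P[...,0]-633.7,P[...,1]-141.6)<40)&(Z>9)&(Z<25);q=P[m][:,:2].astype(np.float32)
if len(q)>20: print('tea',cv2.minEnclosingCircle(q))
m=(np.hypot(P[...,0]-653,P[...,1]-260.5)<45)&(Z>9)&(Z<25);q=P[m][:,:2].astype(np.float32)
if len(q)>20: print('match',cv2.minAreaRect(q))
plan(633.7,141.6,60,95.5)
E
```

```text
clock: 14.58
eef_pos: [489.9, 202.3, -15.4]
eef_rot: [3.141, -0.0, 1.668]
wrist_force: [-2.1, -0.9, 4.2]
finger_gap: 68.5
finger_force: 25.0
clock: 15.32
eef_pos: [490.1, 202.4, 70.1]
eef_rot: [3.14, -0.0, 1.668]
wrist_force: [-0.4, -0.5, 0.3]
finger_gap: 80.0
finger_force: 0.0
dish 945 [[-34.2, -33.7, 40.2], [-4.7, -0.7, 44.0], [35.0, 34.0, 46.4]]
tea ((633.4922485351562, 142.90423583984375), 19.563562393188477)
match ((653.5643310546875, 261.2388610839844), (35.52915954589844, 54.85207748413086), 30.984561920166016)
cur units xyz [-1.87  3.4   0.31]
tgt units xyz [-1.86  3.4   0.31]
turn az 0.0 t 15.38 pos [491.2 202.8  72.4] rot [ 1.797e+02 -1.000e-01  9.560e+01] q1,q6 [0.32 0.23] gap 79.7 F [0.9 0.3 2.5] ff 0.0
```

```bash
python3 -m creep '-0.25 0.45 0 0 0 0;-0.4 0.75 0 0 0 0;-0.4 0.75 0 0 0 0;-0.4 0.75 0 0 0 0;-0.3 0.5 0 0 0 0;-0.1 0.2 0.4 0 0 0;0 0 0.5 0 0 0;0 0 0.6 0 0 0;0 0 0.6 0 0 0;0 0 0.35 0 0 0;0 0 0 0 0 0' 0.15 20; python3 h.py 633.6 142.3 -30 95.5
```

```text
clock: 16.75
eef_pos: [631.5, 142.2, -30.8]
eef_rot: [-3.141, 0.0, 1.668]
wrist_force: [-0.4, 0.7, 0.7]
finger_gap: 80.1
finger_force: 0.0
cur units xyz [-0.    0.05 -0.02]
tgt units xyz [-0.    0.05 -0.02]
turn az 0.0 t 16.75 pos [631.5 142.2 -30.8] rot [-179.9    0.    95.6] q1,q6 [0.16 0.07] gap 80.1 F [-0.4  0.7  0.7] ff 0.0
```

```bash
python3 -m creep '0 0.04 0 0 0 0;0 0 0 0 0 0;0 0 0 0 0 0;0 0 0 0 0 0;0 0 0 0 0 0;0 0 0 0 0 0' 1 20; python3 -m creep '0 0 -0.3 0 0 0;0 0 -0.6 0 0 0;0 0 -0.7 0 0 0;0 0 -0.5 0 0 0;0 0 0 0 0 0' ; python3 h.py 496.8 129.2 -7 95.5
```

```text
clock: 17.5
eef_pos: [633.9, 141.9, -29.9]
eef_rot: [3.142, 0.0, 1.668]
wrist_force: [0.0, 0.3, -0.5]
finger_gap: 36.4
finger_force: 19.9
clock: 18.12
eef_pos: [634.7, 142.1, 55.8]
eef_rot: [3.139, -0.0, 1.668]
wrist_force: [-0.4, -0.2, 0.6]
finger_gap: 36.2
finger_force: 19.9
cur units xyz [ 0.01 -3.46  1.57]
tgt units xyz [ 0.01 -3.46  1.57]
turn az 0.0 t 18.12 pos [634.7 142.1  55.8] rot [179.8  -0.   95.6] q1,q6 [0.16 0.07] gap 36.2 F [-0.4 -0.2  0.6] ff 19.9
```

```bash
python3 -m creep '0 -0.46 0 0 0 0;0 -0.8 0 0 0 0;0 -0.8 0 0 0 0;0 -0.8 0 0 0 0;0 -0.45 0 0 0 0;0 -0.15 0 0 0 0;0 0 0 0 0 0' ; python3 - <<'E'
from h import *
w=snap('wrist','w6');P=pts(w);B=boxf(P);Z=B[...,2]
m=np.zeros(Z.shape,bool);m[170:290,190:330]=1
k=B[(Z>93)&(Z<108)&(np.hypot(B[...,0]+74,B[...,1])<30)];print('tea top',len(k),np.percentile(k,[2,50,98],axis=0).round(1).tolist())
k=B[(Z>45)&(Z<51)&(abs(B[...,1])<50)&(abs(B[...,0]+44)<12)];print('wall',len(k),np.percentile(k[:,0],[2,50,98]) if len(k) else '')
plan(496.8,129.2,-7,95.5)
E
```

```text
clock: 19.0
eef_pos: [496.2, 128.5, 53.7]
eef_rot: [-3.141, 0.0, 1.668]
wrist_force: [0.5, 0.1, -0.6]
finger_gap: 36.7
finger_force: 19.9
tea top 1475 [[-91.7, -25.8, 93.0], [-70.7, 0.4, 96.0], [-54.6, 26.0, 107.1]]
wall 980 [-46.26546299 -42.71265588 -34.14180215]
cur units xyz [0.02 0.01 1.52]
tgt units xyz [0.02 0.01 1.52]
turn az 0.0 t 19.05 pos [496.5 128.5  53.8] rot [-180.    -0.    95.6] q1,q6 [0.18 0.08] gap 36.2 F [-0.6  0.4 -0.2] ff 19.9
```

```bash
python3 -m creep '0 0 0.4 0 0 0;0 0 0.5 0 0 0;0 0 0.4 0 0 0;0 0 0.17 0 0 0;0 0 0.04 0 0 0;0 0 0.02 0 0 0;0 0 0 0 0 0'; python3 -m creep '0 0 0 0 0 0;0 0 0 0 0 0;0 0 0 0 0 0;0 0 -0.3 0 0 0;0 0 -0.6 0 0 0;0 0 -0.7 0 0 0;0 0 -0.3 0 0 0;0 0 0 0 0 0' 0.35;  python3 - <<'E'
from h import *
w=snap('wrist','w7');P=pts(w);B=boxf(P);Z=B[...,2]
k=B[(Z>34)&(Z<44)&(np.hypot(B[...,0]+74,B[...,1])<26)];print('tea top',len(k),np.percentile(k,[2,50,98],axis=0).round(1).tolist())
plan(653.5,261.0,60,31.3)
E
```

```text
clock: 19.92
eef_pos: [496.4, 128.6, -6.6]
eef_rot: [3.141, -0.0, 1.668]
wrist_force: [-2.5, -0.1, 3.8]
finger_gap: 36.4
finger_force: 20.0
clock: 20.92
eef_pos: [496.4, 128.6, 69.4]
eef_rot: [3.14, -0.0, 1.668]
wrist_force: [-0.2, -0.7, -0.9]
finger_gap: 61.1
finger_force: 0.0
tea top 334 [[-91.5, -17.7, 34.0], [-78.1, 0.1, 36.7], [-54.4, 18.8, 41.5]]
cur units xyz [2.92 4.24 0.21]
tgt units xyz [ 5.09 -0.79  0.21]
turn az 0.357 t 20.98 pos [496.  128.5  68.6] rot [-180.     0.    95.6] q1,q6 [0.18 0.08] gap 61.0 F [-0.6  0.6 -0.2] ff 0.0
```

```bash
python3 -m creep '0.3 0.4 0 0 0 0;0.6 0.85 0 0 0 0;0.6 0.85 0 0 0 0;0.6 0.85 0 0 0 0;0.5 0.8 0 0 0 0;0.32 0.49 0 0 0 0;0 0 0 0 0 0.0595;0 0 0 0 0 0.0595;0 0 0 0 0 0.0595;0 0 0 0 0 0.0595;0 0 0 0 0 0.0595;0 0 0 0 0 0.0595;0 0 0 0 0 0' 0.12;  python3 - <<'E'
from h import *
w=snap('wrist','w8');P=pts(w);Z=P[...,2]
m=(np.hypot(P[...,0]-653,P[...,1]-261)<45)&(Z>9)&(Z<20);q=P[m][:,:2].astype(np.float32)
if len(q)>20: print('match',len(q),cv2.minAreaRect(q))
plan(653.5,261.2,-30,31.3)
E
```

```text
clock: 22.6
eef_pos: [653.1, 261.0, 67.3]
eef_rot: [-3.141, 0.002, 0.547]
wrist_force: [0.3, -0.1, -0.4]
finger_gap: 82.9
finger_force: 0.0
match 1699 ((654.1400146484375, 262.135498046875), (34.96969985961914, 53.548828125), 31.688621520996094)
cur units xyz [0.01 0.   2.44]
tgt units xyz [0.01 0.   2.44]
turn az 0.001 t 22.65 pos [653.2 261.   67.6] rot [-1.80e+02  1.00e-01  3.15e+01] q1,q6 [0.33 1.35] gap 82.5 F [ 0.1 -0.2 -0.3] ff 0.0
```

```bash
python3 -m creep '0.03 0 0.5 0 0 0;0 0 0.7 0 0 0;0 0 0.7 0 0 0;0 0 0.4 0 0 0;0 0 0.14 0 0 0;0 0 0 0 0 0' - 20; python3 -m creep '0 0 0 0 0 0;0 0 0 0 0 0;0 0 0 0 0 0;0 0 0 0 0 0;0 0 0 0 0 0;0 0 -0.3 0 0 0;0 0 -0.6 0 0 0;0 0 -0.7 0 0 0;0 0 -0.5 0 0 0;0 0 0 0 0 -0.0595;0 0 0 0 0 -0.0595;0 0 0 0 0 -0.0595;0 0 0 0 0 -0.0595;0 0 0 0 0 -0.0595;0 0 0 0 0 -0.058;0 0 0 0 0 0' 1 20; python3 h.py 482.6 276.5 -5 95.5
```

```text
clock: 23.4
eef_pos: [654.8, 261.9, -28.6]
eef_rot: [3.142, -0.0, 0.547]
wrist_force: [0.6, 0.5, -0.2]
finger_gap: 82.8
finger_force: 0.0
clock: 25.4
eef_pos: [654.6, 261.8, 55.5]
eef_rot: [-3.141, -0.0, 1.662]
wrist_force: [-1.0, 0.5, -0.3]
finger_gap: 51.7
finger_force: 20.0
cur units xyz [ 0.76 -4.25  1.51]
tgt units xyz [ 0.78 -4.24  1.51]
turn az -0.002 t 25.4 pos [654.6 261.8  55.5] rot [-180.    -0.    95.2] q1,q6 [0.33 0.24] gap 51.7 F [-1.   0.5 -0.3] ff 20.0
```

```bash
python3 -m creep '0.08 -0.45 0 0 0 0;0.16 -0.85 0 0 0 0;0.16 -0.85 0 0 0 0;0.16 -0.85 0 0 0 0;0.15 -0.8 0 0 0 0;0.07 -0.44 0 0 0 0;0 0 0 0 0 0' ; python3 - <<'E'
from h import *
w=snap('wrist','w9');P=pts(w);B=boxf(P);Z=B[...,2]
hsv=cv2.cvtColor(w['color'],cv2.COLOR_RGB2HSV);yl=(hsv[...,0]>22)&(hsv[...,0]<36)&(hsv[...,1]>150)
k=B[yl&(Z>88)&(Z<110)];print('match',len(k),np.percentile(k,[2,50,98],axis=0).round(1).tolist(),cv2.minAreaRect(k[:,:2].astype(np.float32)))
k=B[(Z>45)&(Z<51)&(abs(B[...,1])<50)&(abs(B[...,0]-44)<12)];print('wall',len(k),np.percentile(k[:,0],[2,50,98]) if len(k) else '')
plan(482.6,276.5,-5,95.5)
E
```

```text
clock: 26.28
eef_pos: [482.5, 277.5, 55.8]
eef_rot: [3.141, -0.0, 1.66]
wrist_force: [0.5, -0.2, -0.2]
finger_gap: 51.7
finger_force: 20.0
match 3748 [[59.5, -25.0, 91.1], [78.6, -0.2, 98.4], [92.9, 24.6, 99.7]] ((75.48445892333984, -0.2519645690917969), (52.669586181640625, 35.7754020690918), 89.41162109375)
wall 0 
cur units xyz [-0.02 -0.02  1.52]
tgt units xyz [-0.02 -0.02  1.52]
turn az -0.002 t 26.32 pos [483.2 277.4  55.7] rot [180.   -0.   95.1] q1,q6 [0.46 0.37] gap 51.7 F [-0.6  0.  -0.5] ff 20.0
```

```bash
python3 -m creep '0 0 0.4 0 0 0;0 0 0.5 0 0 0;0 0 0.4 0 0 0;0 0 0.18 0 0 0;0 0 0.03 0 0 0;0 0 0.02 0 0 0;0 0 0 0 0 0'; python3 -m creep '0 0 0 0 0 0;0 0 0 0 0 0;0 0 0 0 0 0;0 0 -0.3 0 0 0;0 0 -0.6 0 0 0;0 0 -0.7 0 0 0;0 0 -0.5 0 0 0;0 0 0 0 0 0' 0.25;  python3 - <<'E'
from h import *
w=snap('wrist','w10');P=pts(w);B=boxf(P);Z=B[...,2]
hsv=cv2.cvtColor(w['color'],cv2.COLOR_RGB2HSV);yl=(hsv[...,0]>22)&(hsv[...,0]<36)&(hsv[...,1]>150)
k=B[yl&(Z>30)&(Z<110)&(abs(B[...,1])<60)];print('match',len(k),np.percentile(k,[2,50,98],axis=0).round(1).tolist())
plan(438.4,-68.9,100,83.3)
E
```

```text
clock: 27.2
eef_pos: [483.1, 277.3, -5.6]
eef_rot: [3.141, -0.0, 1.663]
wrist_force: [-0.2, -1.1, 1.6]
finger_gap: 51.9
finger_force: 20.0
clock: 28.2
eef_pos: [483.7, 277.7, 80.0]
eef_rot: [3.138, -0.001, 1.663]
wrist_force: [-0.4, -0.4, -0.2]
finger_gap: 70.4
finger_force: 0.0
match 1808 [[59.2, -25.7, 31.9], [77.7, -0.7, 38.1], [92.6, 24.1, 39.5]]
cur units xyz [-8.52 -1.91 -0.54]
tgt units xyz [-8.73 -0.1  -0.54]
turn az 0.067 t 28.25 pos [483.1 277.3  78.6] rot [179.9  -0.   95.3] q1,q6 [0.46 0.36] gap 70.5 F [-0.1 -0.6  0.5] ff 0.0
```

```bash
python3 -m creep '0 0 0 0 0 0.034;-0.3 0 0 0 0 0.033;-0.8 0 0 0 0 0;-0.9 0 0 0 0 0;-0.9 0 0 0 0 0;-0.9 0 0 0 0 0;-0.9 0 0 0 0 0;-0.9 0 0 0 0 0;-0.9 -0.05 0 0 0 0;-0.9 -0.05 0 0 0 0;-0.8 0 0 0 0 0;-0.4 0 0 0 0 0;0 0 0 0 0 0' 0.55;  python3 - <<'E'
from h import *
w=snap('wrist','w11');P=pts(w);Z=P[...,2]
m=(np.hypot(P[...,0]-438,P[...,1]+69)<60)&(Z>46)&(Z<58);q=P[m][:,:2].astype(np.float32)
if len(q)>20: print('board',len(q),cv2.minAreaRect(q))
plan(438.4,-68.9,-13,83.3)
E
```

```text
clock: 29.88
eef_pos: [439.4, -64.2, 77.6]
eef_rot: [-3.141, -0.0, 1.451]
wrist_force: [0.3, 0.6, -0.2]
finger_gap: 42.6
finger_force: 0.0
board 833 ((437.845458984375, -67.99352264404297), (78.42031860351562, 9.28775405883789), 83.34359741210938)
cur units xyz [-0.13 -0.01  2.27]
tgt units xyz [-0.13 -0.01  2.27]
turn az -0.001 t 29.93 pos [439.5 -63.6  77.7] rot [-180.    -0.    83.2] q1,q6 [-0.23 -0.11] gap 42.5 F [ 0.6 -0.4 -0.4] ff 0.0
```

```bash
python3 -m creep '-0.12 -0.03 0.5 0 0 0;0 0 0.7 0 0 0;0 0 0.6 0 0 0;0 0 0.35 0 0 0;0 0 0.1 0 0 0;0 0 0 0 0 0' - 55; python3 -m creep '0 0 0 0 0 0;0 0 0 0 0 0;0 0 0 0 0 0;0 0 0 0 0 0;0 0 0 0 0 0' 1 55;python3 -m creep '0 0 -0.2 0 0 0;0 0 -0.4 0 0 0;0 0 -0.6 0 0 0;0 0 -0.6 0 0 0;0 0 -0.3 0 0 0;0 0 0 0 0 -0.034;0 0 0 0 0 -0.034;0 0 0 0 0 0';  python3 - <<'E'
from h import *
w=snap('wrist','w12');P=pts(w);Z=P[...,2]
hsv=cv2.cvtColor(w['color'],cv2.COLOR_RGB2HSV);wd=(hsv[...,0]<30)&(hsv[...,1]>50)
m=wd&(Z>50)&(Z<160)&(P[...,1]<60);q=P[m];print(len(q),np.percentile(q,[2,50,98],axis=0).round(1).tolist())
plan(489.4,202.2,60,95.5)
E
```

```text
clock: 30.68
eef_pos: [438.2, -68.4, -11.6]
eef_rot: [3.141, 0.0, 1.453]
wrist_force: [-0.3, -0.5, 0.1]
finger_gap: 42.3
finger_force: 0.0
clock: 31.3
eef_pos: [438.0, -68.6, -11.8]
eef_rot: [3.141, 0.0, 1.453]
wrist_force: [-0.1, -0.8, 3.9]
finger_gap: 9.7
finger_force: 55.0
clock: 32.3
eef_pos: [437.6, -68.5, 71.8]
eef_rot: [-3.141, -0.0, 1.666]
wrist_force: [1.0, -0.0, -1.3]
finger_gap: 9.5
finger_force: 55.0
25579 [[429.6, -111.2, 87.4], [483.3, -29.0, 89.0], [530.7, 26.4, 136.7]]
cur units xyz [6.62 1.92 0.3 ]
tgt units xyz [6.61 1.94 0.3 ]
turn az -0.001 t 32.35 pos [437.7 -68.6  71.8] rot [-180.    -0.    95.3] q1,q6 [-0.24 -0.33] gap 10.1 F [-0.5 -0.3 -1.5] ff 55.0
```

View pics/w12.png

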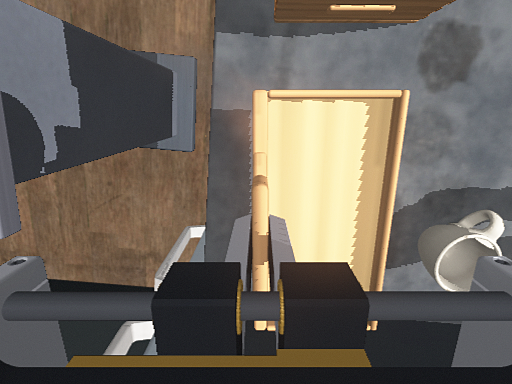

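The picture shows the tray held by its board at (262,200). I'll check that it's level and carry it over the box.

```bash
python3 -m creep '0.2 0.03 0 0 0 0;0.5 0.06 0 0 0 0;0.7 0.08 0 0 0 0;0.7 0.09 0 0 0 0;0.7 0.09 0 0 0 0;0.7 0.09 0 0 0 0;0.7 0.09 0 0 0 0;0.7 0.09 0 0 0 0;0.7 0.08 0 0 0 0;0.6 0.06 0 0 0 0;0.3 0.03 0 0 0 0;0.11 0.02 0 0 0 0;0 0 0 0 0 0';  python3 - <<'E'
from h import *
w=snap('wrist','w13');P=pts(w);B=boxf(P);Z=B[...,2]
hsv=cv2.cvtColor(w['color'],cv2.COLOR_RGB2HSV);wd=(hsv[...,0]<30)&(hsv[...,1]>40)
m=wd&(Z>80)&(Z<95)&(abs(B[...,0])<84)&(B[...,1]<36)&(B[...,1]>-44);q=B[m]
s=np.linalg.lstsq(np.c_[q[:,:2],np.ones(len(q))],q[:,2],rcond=None)[0];print('floor plane slopes',s, len(q))
m=wd&(Z>97)&(Z<107)&(abs(B[...,0])<100)&(abs(B[...,1])<60);q=B[m];print('tray rim',len(q),np.percentile(q,[0.3,50,99.7],axis=0).round(1).tolist(),cv2.minAreaRect(q[:,:2].astype(np.float32)))
m=wd&(Z>56)&(Z<64)&(abs(B[...,0])<115)&(abs(B[...,1])<75);q=B[m];print('box rim',len(q),np.percentile(q,[0.3,50,99.7],axis=0).round(1).tolist(),cv2.minAreaRect(q[:,:2].astype(np.float32)))
plan(444.6,197.9,36,95.5)
E
```

```text
clock: 33.98
eef_pos: [444.8, 197.4, 72.0]
eef_rot: [-3.141, 0.0, 1.666]
wrist_force: [0.1, -0.6, -1.3]
finger_gap: 9.9
finger_force: 55.0
floor plane slopes [3.74321736e-04 1.11403941e-03 8.88082073e+01] 16483
tray rim 4398 [[-92.0, -49.2, 97.1], [64.4, -31.4, 102.3], [91.7, 50.2, 106.6]] ((-0.954437255859375, 1.5141029357910156), (102.18401336669922, 185.51388549804688), 89.92220306396484)
box rim 2935 [[-9.3, -64.0, 56.3], [102.3, 40.2, 60.7], [108.3, 64.8, 62.8]] ((48.92391586303711, 0.03697967529296875), (129.8165283203125, 119.09437561035156), 89.94336700439453)
cur units xyz [ 0.02 -0.01  0.9 ]
tgt units xyz [ 0.02 -0.01  0.9 ]
turn az -0.0 t 34.02 pos [444.9 197.2  72. ] rot [-180.     0.    95.4] q1,q6 [0.34 0.25] gap 9.6 F [ 0.3 -0.1 -1.1] ff 55.0
```

View pics/w13.png

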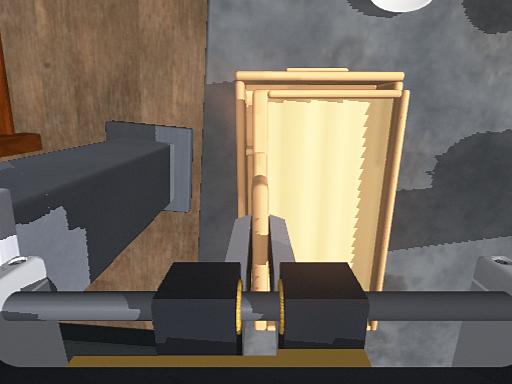

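The picture shows the level tray centred over the box within 1 mm. Lowering it.

```bash
python3 -m creep '0 0 0.2 0 0 0;0 0 0.3 0 0 0;0 0 0.25 0 0 0;0 0 0.1 0 0 0;0 0 0.02 0 0 0;0 0 0.02 0 0 0;0 0 0 0 0 0;0 0 0 0 0 0'; python3 -m creep '0 0 0 0 0 0;0 0 0 0 0 0;0 0 0 0 0 0' 0.7 20
```

```text
clock: 35.02
eef_pos: [445.0, 197.7, 36.6]
eef_rot: [3.141, -0.0, 1.666]
wrist_force: [-0.4, 0.4, -1.7]
finger_gap: 9.6
finger_force: 55.0
clock: 35.4
eef_pos: [445.0, 197.7, 36.5]
eef_rot: [3.141, -0.0, 1.666]
wrist_force: [-0.8, 0.1, 0.8]
finger_gap: 28.1
finger_force: 0.0
```

```bash
python3 -m creep '0 0 -0.3 0 0 0;0 0 -0.6 0 0 0;0 0 -0.6 0 0 0;0 0 -0.4 0 0 0;0 0 0 0 0 0' 0.7; python3 - <<'E'
from h import *
w=snap('wrist','w14');P=pts(w);B=boxf(P);Z=B[...,2]
hsv=cv2.cvtColor(w['color'],cv2.COLOR_RGB2HSV);wd=(hsv[...,0]<30)&(hsv[...,1]>40)
m=wd&(Z>45)&(Z<59)&(abs(B[...,0])<84)&(B[...,1]<36)&(B[...,1]>-44);q=B[m]
s=np.linalg.lstsq(np.c_[q[:,:2],np.ones(len(q))],q[:,2],rcond=None)[0];print('floor plane',s, len(q))
m=wd&(Z>63.5)&(Z<71)&(abs(B[...,0])<100)&(abs(B[...,1])<56);q=B[m];print('tray rim',np.percentile(q,[0.3,50,99.7],axis=0).round(1).tolist())
plan(508.5,463.8,80,178.1)
E
```

```text
clock: 36.02
eef_pos: [445.4, 197.9, 113.5]
eef_rot: [3.139, -0.001, 1.666]
wrist_force: [0.3, 0.0, -0.2]
finger_gap: 28.4
finger_force: 0.0
floor plane [7.08841820e-04 7.43492194e-04 5.30597846e+01] 10772
tray rim [[-92.8, -49.3, 63.6], [57.5, 2.6, 66.7], [92.2, 49.8, 70.7]]
cur units xyz [6.47 2.22 0.81]
tgt units xyz [-1.37  6.7   0.81]
turn az -0.459 t 36.08 pos [444.9 197.7 112.5] rot [180.   -0.   95.5] q1,q6 [0.34 0.25] gap 28.5 F [0.  0.5 0.5] ff 0.0
```

```bash
python3 -m creep '0.3 0.1 0 0 0 0;0.7 0.25 0 0 0 0;0.8 0.28 0 0 0 0;0.8 0.28 0 0 0 0;0.8 0.28 0 0 0 0;0.8 0.28 0 0 0 0;0.8 0.28 0 0 0 0;0.7 0.25 0 0 0 0;0.5 0.15 0 0 0 0;0.27 0.07 0 0 0 0;0 0 0.1 0 0 -0.0575;0 0 0.1 0 0 -0.0575;0 0 0.1 0 0 -0.0575;0 0 0.1 0 0 -0.0575;0 0 0.1 0 0 -0.0575;0 0 0.1 0 0 -0.0575;0 0 0.1 0 0 -0.0575;0 0 0.1 0 0 -0.0565;0 0 0 0 0 0' 0.7; python3 - <<'E'
from h import *
w=snap('wrist','w15');P=pts(w);Z=P[...,2]
hsv=cv2.cvtColor(w['color'],cv2.COLOR_RGB2HSV);wh=(hsv[...,1]<45)&(hsv[...,2]>150)
m=wh&(Z<25)&(Z>-4)&(abs(P[...,0]-508)<85)&(abs(P[...,1]-463)<25);q=P[m]
print(len(q),cv2.minAreaRect(q[:,:2].astype(np.float32)))
for x0 in range(435,590,12):
    k=q[abs(q[:,0]-x0)<6]
    if len(k)>3:print(x0,len(k),np.percentile(k[:,1],[2,50,98]).round(1),k[:,2].max().round(1))
plan(508.5,463.8,-26,178.1)
E
```

```text
clock: 38.45
eef_pos: [508.3, 463.6, 79.7]
eef_rot: [-3.141, -0.001, 3.107]
wrist_force: [-0.8, -0.5, -0.0]
finger_gap: 28.2
finger_force: 0.0
2478 ((513.3024291992188, 462.7291259765625), (49.08077621459961, 159.70880126953125), 89.22672271728516)
435 41 [452.9 465.5 487.2] 4.9
447 227 [456.9 468.1 482.9] 6.4
459 221 [459.4 468.8 486.9] 8.5
471 228 [460.1 469.5 486.9] 10.0
483 134 [459.7 465.1 471.5] 12.3
495 117 [447.9 464.7 470.1] 13.7
507 142 [439.3 462.1 469.7] 14.8
519 111 [438.4 461.7 468.3] 14.9
531 94 [440.9 462.4 467.9] 13.3
543 270 [440.5 461.6 485.2] 9.9
555 289 [441.8 461.1 482.5] 8.9
567 286 [441.  461.  482.9] 9.2
579 209 [439.2 469.8 484. ] 9.6
cur units xyz [-0.    0.    2.65]
tgt units xyz [-0.    0.    2.65]
turn az -0.001 t 38.5 pos [508.4 463.7  80. ] rot [-180.    -0.   177.9] q1,q6 [ 0.69 -0.85] gap 28.2 F [-0.1  0.1 -0.1] ff 0.0
```

View pics/w15.png

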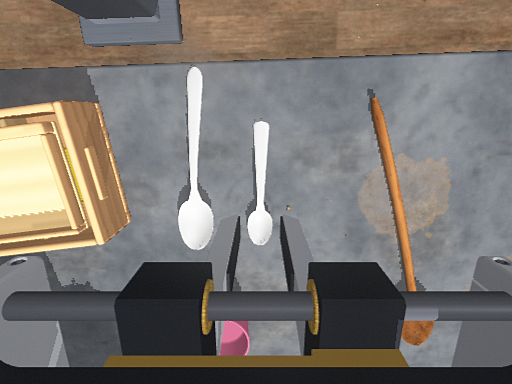

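The picture shows the teaspoon at (261,122)–(260,244), with the tablespoon to its left. I'll compute the ends.

```bash
python3 - <<'E'
from h import *
w=load('w15');K=w['camera_matrix'];T=w['T'];P=pts(w)
hsv=cv2.cvtColor(w['color'],cv2.COLOR_RGB2HSV);wh=((hsv[...,1]<45)&(hsv[...,2]>190)).astype(np.uint8)
wh[:,:240]=0;wh[:,280:]=0
n,l,st,c=cv2.connectedComponentsWithStats(wh);i=1+np.argmax(st[1:,4]);print(st[i])
v,u=np.nonzero(l==i)
def ray(u,v,z):
    d=T[:3,:3]@np.array([(u-K[0,2])/K[0,0],(v-K[1,2])/K[1,1],1]);return T[:3,3]+d*(z-T[2,3])/d[2]
for vv in range(v.min(),v.max()+1,10):
    k=u[v==vv];print(vv,k.min(),k.max(),ray(k.mean(),vv,10).round(1),P[vv,int(k.mean())].round(1))
print(ray(u[v==v.min()].mean(),v.min(),4),ray(u[v==v.max()].mean(),v.max(),8))
E
```

```text
[ 247  121   25  124 1660]
121 260 262 [438.9 467.5  10. ] [439.2 467.5   2.4]
131 254 268 [448.8 467.2  10. ] [449.3 467.2   2.5]
141 254 267 [458.8 466.3  10. ] [459.1 465.8   7.4]
151 255 266 [469.1 466.   10. ] [469.3 465.4   8.4]
161 255 266 [479.5 465.6  10. ] [479.7 465.1   8.6]
171 256 264 [490.2 464.7  10. ] [489.7 464.7  12.1]
181 256 264 [501.1 464.3  10. ] [500.2 464.4  13.6]
191 257 264 [512.2 464.5  10. ] [510.9 464.   14.4]
201 257 263 [523.5 463.5  10. ] [522.3 463.6  13.9]
211 254 265 [535.1 462.6  10. ] [535.1 462.    9.9]
221 248 271 [547.  462.2  10. ] [550.7 461.5   1. ]
231 248 270 [559.1 461.2  10. ] [562.4 461.    2.7]
241 253 266 [571.4 461.3  10. ] [572.4 460.7   8.1]
[439.11598432 467.51100665   4.        ] [576.25768528 461.7187473    8.        ]
```

```bash
python3 -m creep '0.02 0.02 0.5 0 0 0;0 0 0.7 0 0 0;0 0 0.7 0 0 0;0 0 0.5 0 0 0;0 0 0.25 0 0 0;0 0 0.05 0 0 0;0 0 0 0 0 0' - 40; python3 -m creep '0 0 0 0 0 0;0 0 0 0 0 0;0 0 0 0 0 0;0 0 0 0 0 0' 1 40; python3 -m creep '0 0 -0.3 0 0 0;0 0 -0.7 0 0 0;0 0 -0.8 0 0 0;0 0 -0.8 0 0 0;0 0 -0.5 0 0 0;0 0 0 0 0 0.0575;0 0 0 0 0 0.0575;0 0 0 0 0 0.0575;0 0 0 0 0 0.0575;0 0 0 0 0 0.0575;0 0 0 0 0 0.0575;0 0 0 0 0 0.0575;0 0 0 0 0 0.0525;0 0 0 0 0 0'; python3 h.py 492 202.5 24 95.5
```

```text
clock: 39.38
eef_pos: [508.2, 464.9, -26.8]
eef_rot: [3.141, 0.001, 3.108]
wrist_force: [-0.7, -0.4, -0.1]
finger_gap: 28.1
finger_force: 0.0
clock: 39.88
eef_pos: [508.0, 464.7, -27.2]
eef_rot: [3.141, 0.0, 3.108]
wrist_force: [-0.6, -1.0, 3.4]
finger_gap: 8.5
finger_force: 40.0
clock: 41.62
eef_pos: [507.7, 464.5, 96.3]
eef_rot: [-3.141, 0.0, 1.68]
wrist_force: [-0.1, -0.8, -0.5]
finger_gap: 8.3
finger_force: 40.0
cur units xyz [-6.47 -1.1   1.81]
tgt units xyz [-6.48 -1.02  1.81]
turn az 0.004 t 41.62 pos [507.7 464.5  96.3] rot [-180.     0.    96.3] q1,q6 [0.69 0.58] gap 8.3 F [-0.1 -0.8 -0.5] ff 40.0
```

```bash
python3 -m creep '-0.3 -0.05 0 0 0 0.004;-0.7 -0.11 0 0 0 0;-0.8 -0.13 0 0 0 0;-0.8 -0.13 0 0 0 0;-0.8 -0.13 0 0 0 0;-0.8 -0.13 0 0 0 0;-0.8 -0.13 0 0 0 0;-0.7 -0.11 0 0 0 0;-0.5 -0.08 0 0 0 0;-0.27 -0.04 0 0 0 0;0 0 0 0 0 0'; python3 - <<'E'
from h import *
w=snap('wrist','w16');plan(492,202.5,26,95.5)
E
```

```text
clock: 43.0
eef_pos: [491.3, 202.7, 96.6]
eef_rot: [3.141, -0.0, 1.666]
wrist_force: [-0.4, 0.7, -0.3]
finger_gap: 8.6
finger_force: 40.0
cur units xyz [-0.02  0.01  1.76]
tgt units xyz [-0.02  0.01  1.76]
turn az -0.0 t 43.05 pos [491.3 203.2  96.5] rot [180.   -0.   95.5] q1,q6 [0.32 0.23] gap 8.2 F [-0.2  0.  -0.3] ff 40.0
```

View pics/w16.png

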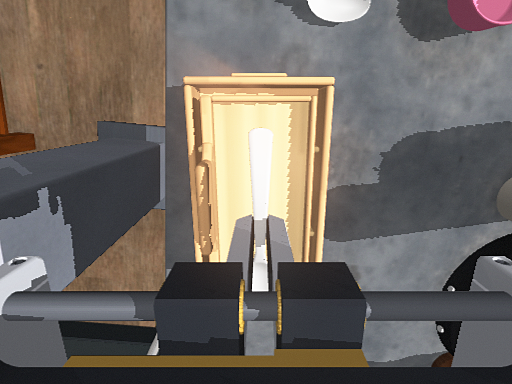

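The picture shows the spoon held lengthwise (260,130)–(260,280) above the tray. Lowering it gently, releasing, then retreating.

```bash
python3 -m creep '0 0 0.4 0 0 0;0 0 0.6 0 0 0;0 0 0.5 0 0 0;0 0 0.2 0 0 0;0 0 0.05 0 0 0;0 0 0.03 0 0 0;0 0 0 0 0 0'; python3 -m creep '0 0 0 0 0 0;0 0 0 0 0 0;0 0 0 0 0 0' 0.75 20; python3 -m creep '0 0 -0.2 0 0 0;0 0 -0.5 0 0 0;0 0 -0.8 0 0 0;0 0 -0.8 0 0 0;0 0 -0.8 0 0 0;-0.5 0 -0.2 0 0 0;-0.8 0 0 0 0 0;-0.8 0 0 0 0 0;-0.8 0 0 0 0 0;-0.8 0 0 0 0 0;-0.8 0 0 0 0 0;0 0 0 0 0 0'; python3 - <<'E'
from h import *
a=snap('top','top9');b=snap('scene','s9')
im=np.hstack([cv2.resize(a['color'][110:280,120:400],(400,300)),cv2.resize(b['color'][90:340,150:400],(400,300))]);cv2.imwrite('pics/c9.png',im[:,:,::-1])
P=pts(a);B=boxf(P);Z=B[...,2]
hsv=cv2.cvtColor(a['color'],cv2.COLOR_RGB2HSV);wh=(hsv[...,1]<40)&(hsv[...,2]>170)&(abs(B[...,0])<95)&(abs(B[...,1])<50)&(Z<90)&(Z>45)
k=B[wh];print('spoon',len(k),np.percentile(k,[1,50,99],axis=0).round(1).tolist())
E
```

```text
clock: 43.92
eef_pos: [491.5, 203.1, 25.7]
eef_rot: [3.141, -0.0, 1.666]
wrist_force: [0.0, -0.2, -0.0]
finger_gap: 8.1
finger_force: 40.0
clock: 44.3
eef_pos: [491.3, 203.0, 25.4]
eef_rot: [3.141, -0.0, 1.666]
wrist_force: [-0.8, 1.2, -0.4]
finger_gap: 23.3
finger_force: 0.0
clock: 45.8
eef_pos: [507.9, 21.5, 156.5]
eef_rot: [-3.14, 0.0, 1.663]
wrist_force: [0.0, 0.4, 0.6]
finger_gap: 23.7
finger_force: 0.0
spoon 1194 [[-81.8, -25.4, 48.1], [-1.9, -5.2, 52.4], [81.3, 38.1, 65.1]]
```

View pics/c9.png

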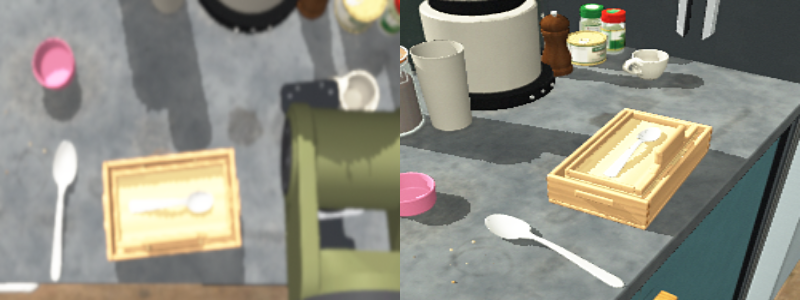

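The left half shows the teaspoon lengthwise in the seated tray at (170,203). The cup and tablespoon haven't moved, and the arm is clear. Handing in.

```bash
python3 -c "
from cell import manip
print(manip.sign_off())"
```

```text
the job is handed in; nothing more can be done
None
```

The set is packed in the order asked (dish, tea light, matchbox, tray, teaspoon), the cup and tablespoon were not moved, and I handed it in at about 46 s; no verdict came back.

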